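# Clamp the blade cassette of the dicer with its clicking knob

## Task

Push the red blade cassette of the vegetable dicer gently home against its rubber stops, then tighten the black clamp knob clockwise until its clutch slips and clicks; stop at the first click (a second does no harm, a third overstrains it) and let go. Leave the cups and the shaker beside the dicer alone.

Things in the scene. Friction and masses are not known exactly. Their poses are not given: they have to be found in the camera images.
- dicer_stand: aluminium dicer stand fixed to the table, 230 (x) x 150 (y) x 74 mm. Origin: centre of its underside; x runs along the bed from its open front to the bridge. Bed top 22 mm up; two steel rails (tops 32 mm up, inner faces at y = +-56 mm) guide the cassette along x. A bridge (36 mm long, 148 mm wide, 58 to 74 mm up) crosses at x = +80 mm and carries the clamp knob.
- cassette_stop: two black rubber blocks on the bed behind the bridge (front faces at x = +95 mm of the stand, 14 mm high) that stop the cassette. The reading is the stand's own origin and axes. Under the bridge, just before the stops, the knob's screw lowers an 18 mm sprung pad on the rear bar of the cassette, which it presses down with about 7 N when fully tight.
- cassette: loose red blade cassette with steel cutting grid, 150 (x) x 108 (y) x 12 mm, 0.18 to 0.35 kg, flat on the bed, 2 mm play to each rail; origin: centre of its underside; x points to the bridge. It starts 26 to 48 mm short of home; home is its rear edge (x = +75 mm) on the stops, its origin at x = +20 mm of the stand. Sliding it takes 1 to 8 N.
- cassette_tab (a point): centre of the front face (facing away from the bridge) of the cassette's upright push tab, 34 mm above the cassette's underside, at x = -75 mm of the cassette. The tab is 14 mm thick (x), 60 mm wide (y), and its top is 50 mm above the cassette's underside (72 mm above the table).
- knob_grip (a point): grip point of the black clamp knob: on its upright axis, 113 mm above the table. x lies along the grip bar, z up. The bar is 50 mm long, 14 mm thick, from 90 to 126 mm above the table, on a 48 mm round flange. Clockwise from above tightens; it stays where it is left. Running it down takes 0.15 to 0.21 N m, over 0.55 to 2.4 rad (differs, not visible), then its clutch slips.
- knob_axis (a point): fixed point on the bridge's top on the knob's axis (x = +80, y = 0, 74 mm up). The clutch: once the screw is seated, the torque needed climbs at once to about 0.4 N m, then falls to nearly nothing within 10 degrees more as the tooth passes (the click), and climbs again: one click each 15 degrees (0.26 rad) of slip. Let go before the torque has fallen away, it springs back unclicked.
- telltale_top (a point): top of a small red tell-tale pin, 6 mm in diameter, in the middle of the knob bar's top, on the knob's axis, 127.5 mm above the table at the start; turns with the knob. It creeps up by 0.5 mm a click of the clutch, too little to be told from its noisy reading.
- salt_shaker: clear salt shaker with a grey top, 44 mm in diameter, 90 mm high, standing to the +y side of the stand; origin: centre of its underside
- deli_cup_blue: clear deli cup with a blue lid, 86 x 78 x 59 mm, standing to the -y side of the stand; origin: centre of its underside
- sauce_cup: small empty clear sauce cup, 65 mm in diameter, 33 mm high, standing to the -y side of the stand near its front; origin: centre of its underside
There are look-alikes about, which are no part of the job. There is more than one size of the cassette; the job needs the larger.

How it is judged (in metres and radians):
On the way, in this order (a step that is already met when the one before it is completed fails the run):
1. the cassette is home: its origin within 1.5 mm of x = +20 mm of the stand, the clamp pad not yet bearing on it (x of cassette in the frame of dicer_stand above 0.0185 m and contact force between clamp_pad_c0 and cassette below 1 N), for 0.2 s.
2. the clutch has slipped past its first tooth (tell-tale risen by more than half a click) with the pad bearing on the cassette (z of telltale_top in the frame of dicer_stand above 0.12775 m and contact force between clamp_pad_c0 and cassette above 3 N), for 0.1 s.
At the end, for the whole second after the job is handed in: The cassette is home (within 1.5 mm of its stops) and still, the clamp pad presses on it with more than 3 N, and the clutch has slipped past the first tooth but not past the third (tell-tale risen by 0.25 to 1.25 mm, half a click to two and a half) (all of step 2 and x of cassette in the frame of dicer_stand above 0.0185 m and z of telltale_top in the frame of dicer_stand below 0.12875 m and linear speed of cassette below 0.01 m/s); the robot touches nothing.
It fails at once if the clutch is driven past its third tooth (tell-tale risen by more than 1.25 mm) (z of telltale_top in the frame of dicer_stand above 0.12875 m).
It fails at once if the cassette is rammed into its stops (more than 40 N) (contact force between cassette and cassette_stop above 40 N).
It fails at once if the salt shaker is moved by more than 25 mm or tipped (distance of salt_shaker from where it was at the start of the episode above 0.025 m or angle between salt_shaker's own z axis and vertical above 0.5 rad).
It fails at once if the deli cup is moved by more than 25 mm or tipped (distance of deli_cup_blue from where it was at the start of the episode above 0.025 m or angle between deli_cup_blue's own z axis and vertical above 0.5 rad).
It fails at once if the sauce cup is moved by more than 25 mm or tipped (distance of sauce_cup from where it was at the start of the episode above 0.025 m or angle between sauce_cup's own z axis and vertical above 0.5 rad).
It also fails if it takes over 72 s, if anything falls off the work surface, if the arm or the gripper's body presses on something with over 40 N, if the wrist force passes 120 N, or if a joint passes its speed limit or range.

## Robot

A 6-joint arm with a two-finger parallel gripper is mounted at the origin on a cart in front of the work surface, level with it; the furniture and walls round the work are solid. World frame = base frame: x ahead of the robot, y to its left, z up, the work surface at z = 0. Lengths are in mm, angles in rad, forces in N, time in s.
With the tool pointing down it reaches from about 350 to 975 mm from the base axis. Payload 7.1 kg.
Tool frame: the origin (TCP) lies midway between the tips of the shut fingers; the grasp point (between the pads) lies 19 mm behind it (ctrl.hold_point_z is the distance from the TCP to the grasp point, in mm); x points along the fingers, y is the direction in which the jaws open and shut, and the axes are right-handed (so a half turn about x gives the same grasp; the last joint's range is limited). The gripper opens to 88 mm and grips with 3 to 60 N. Pads are 20 mm wide; open, the fingers measure 115 mm over their backs; the gripper's body (75 mm by 178 mm) begins 61 mm behind the grasp point.
Start: joints at [1.122, 0.423, 1.63, -0, 1.089, -0.019], TCP at [260.398, 568.153, 222.675] pointing down, gripper open.
Joint ranges: [-3, 3], [-0.9, 2.11], [0.09, 2.58], [-1.31, 4.45], [0.11, 2.69], [-2.54, 2.54]. Speed limits (rad/s): [2.39, 2.39, 3.01, 3.14, 3.14, 3.14].

## Interface

Orientations are given as a rotation vector (axis times angle).
In Python, from workcell import ctrl, get_image, calibration gives the robot as it stands.
- The arm moves only by the tool move_arm, never from a script. Its argument "rows" is a list of rows, each a list of 5 numbers: the shift along the world's x, y, z in mm, then the turn about the world's z in rad, then the closure, from -1 (fully open) to 1 (shut). In form: [[tx, ty, tz, roll, jaw], ...]. A call has 1 to 12 rows; each row is the pose to reach, as a shift and turn from the pose measured when the call began; what a row does not reach only later rows make up. A row lasts 1/8 s, in which the tool goes at most 62.5 mm and 10.7 degrees, less where a joint would pass 70% of its speed; a pose out of reach is approached as far as the arm can. A call with a gripper value outside its range is refused whole. The fingers move at their own pace and stop on an object; the grip force is fixed at half the most. Time passes only in rows, so rows that repeat a pose let the fingers close. It gives the time, the measured TCP pose, the force and the opening at its end, in the units of the state.
- ctrl.get_obs(): the state, without advancing time (a new reading comes with each control period).
- get_image(name): name is "side" or "top"; returns the picture (420x560x3 uint8, blue, green, red); there is no depth.
- calibration(name): a dict with "fx", "fy", "cx", "cy" (pixels), "view" (4x4, takes a point from world to camera coordinates). Camera axes: x right, y up, looking along -z (the intrinsics and any distortion apply to the point x, -y, -z); pixel columns grow to the right and rows downward; lengths in mm; the calibration is good to about 2 mm. A picture is of the moment at which its call begins. calibration takes no time and is no camera call.
- ctrl.close_job(): hands the job in, once; it reports no verdict.
The state is a dict: "t": time; "qpos": joint angles; "qvel": joint speeds; "joint_torque": joint torques, N m; "ee_pos": TCP position; "orientation": TCP orientation; "ft_force": force on the tool from outside, world axes, zero at the start; "moment": the same for the moment, N m; "width": finger opening in mm.
Only numpy, scipy, OpenCV 4.12 (cv2) and the standard library are available. Lean on these libraries where they do the work, as an engineer would, in place of code of your own. Each camera call takes 0.05 s, during which the arm holds its last target.

## Working session

There is one attempt and no reset: what is moved stays moved. The work goes in short steps, Python scripts to look and compute and a tool call to move; the robot and the scene stay as the last step left them, time stands still between calls to the robot, and variables do not carry over. Pictures are saved under pics/ and viewed, and the job is handed in when it is done.

Besides the shell and the picture viewer there is one more tool, called after "Request:" as name(argument=value, ...), one argument or row to a line, values as JSON. move_arm: Moves the arm, as the interface text tells. Its arguments: {"type":"object","properties":{"rows":{"type":"array"}},"required":["rows"]}

```bash
ls; mkdir -p pics; python3 - <<'E'
from workcell import ctrl, get_image, calibration
import cv2
print(ctrl.get_obs(), ctrl.hold_point_z)
for n in("side","top"):
    cv2.imwrite(f"pics/{n}0.png",get_image(n)); print(n,calibration(n))
E
```

```text
pics
{'t': 0.0, 'qpos': array([ 1.12197212e+00,  4.23873628e-01,  1.63071327e+00, -1.67870112e-05,
        1.08859752e+00, -1.89898170e-02]), 'qvel': array([-3.18617601e-04, -5.79274939e-04,  7.70764328e-05, -3.82769925e-04,
        1.01226356e-03, -1.29261717e-03]), 'joint_torque': array([ 8.81774904e-04, -5.44634092e+01, -2.73671705e+01,  6.44219806e-02,
        2.27092841e-02, -1.45045246e-04]), 'ee_pos': array([260.17523754, 567.63919377, 221.87208967]), 'orientation': array([ 0.33590393,  1.54473582, -0.33835715]), 'ft_force': array([ 0.13178676, -0.262444  ,  0.38950819]), 'moment': array([-0.04350349,  0.02261399,  0.02481891]), 'width': 87.85813162127218} 18.700000000000003
side {'fx': 465.8944381165895, 'fy': 465.8944381165895, 'cx': 280.2920315610137, 'cy': 212.22430925211108, 'view': array([[ 9.68135374e-01, -2.50098533e-01, -1.28304733e-02,
        -5.76488224e+02],
       [ 1.12140019e-01,  3.87145849e-01,  9.15173594e-01,
        -8.66622406e+01],
       [-2.23916309e-01, -8.87450740e-01,  4.02855646e-01,
        -1.02479489e+03],
       [ 0.00000000e+00,  0.00000000e+00,  0.00000000e+00,
         1.00000000e+00]])}
top {'fx': 410.6909864831766, 'fy': 410.6909864831766, 'cx': 285.97891959862443, 'cy': 214.502328727342, 'view': array([[ 1.71082733e-02, -9.99843082e-01,  4.59552942e-03,
        -2.07999169e+02],
       [ 9.97345581e-01,  1.73905219e-02,  7.07061604e-02,
        -5.64880901e+02],
       [-7.07749839e-02,  3.37367065e-03,  9.97486601e-01,
        -9.21002778e+02],
       [ 0.00000000e+00,  0.00000000e+00,  0.00000000e+00,
         1.00000000e+00]])}
```

View pics/side0.png

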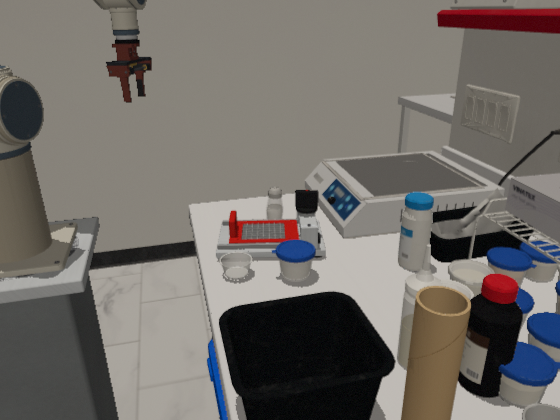

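View pics/top0.png

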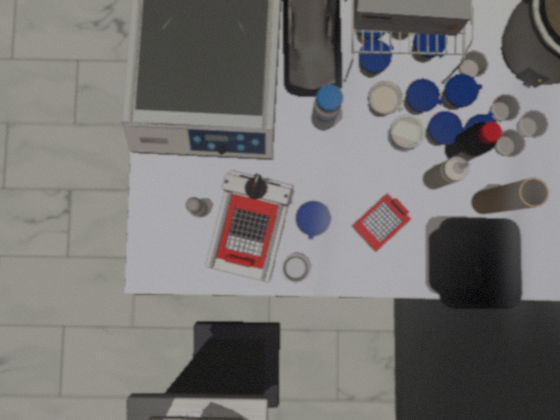

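The top view shows the stand at about (250,225), with its bridge and knob at (256,187) and the push tab near (238,260). The shaker is at (197,206), the blue cup at (313,218) and the sauce cup at (295,267). The look-alike small cassette is at (381,222). Next I'll zoom in on the stand.

```bash
cat > h.py <<'E'
import numpy as np, cv2
from workcell import ctrl, get_image, calibration
def ray(n,u,v):
    c=calibration(n); V=c['view']; R=V[:3,:3]; t=V[:3,3]
    d=np.array([(u-c['cx'])/c['fx'],-(v-c['cy'])/c['fy'],-1.0])
    return -R.T@t, R.T@d
def onz(n,u,v,z):
    o,d=ray(n,u,v); return o+d*(z-o[2])/d[2]
def proj(n,p):
    c=calibration(n); V=c['view']; q=V[:3,:3]@np.asarray(p,float)+V[:3,3]
    return np.array([c['cx']+c['fx']*q[0]/-q[2], c['cy']+c['fy']*-q[1]/-q[2]])
def crop(img,x0,y0,x1,y1,s,f):
    cv2.imwrite(f,cv2.resize(img[y0:y1,x0:x1],None,fx=s,fy=s,interpolation=cv2.INTER_CUBIC))
E
python3 - <<'E'
import cv2
from h import *
crop(cv2.imread('pics/top0.png'),180,160,340,290,4.6,'pics/topc.png')
crop(cv2.imread('pics/side0.png'),205,180,335,290,5.4,'pics/sidec.png')
E
```

```text
(no output)
```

View pics/topc.png

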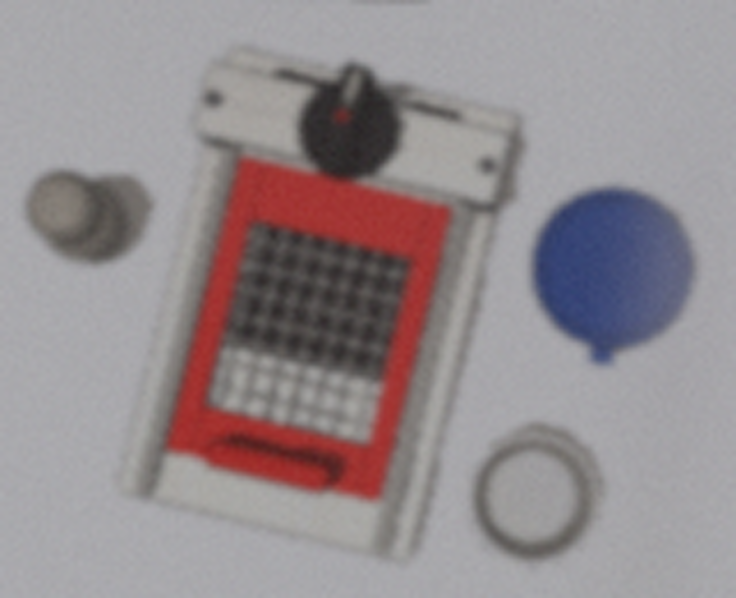

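View pics/sidec.png

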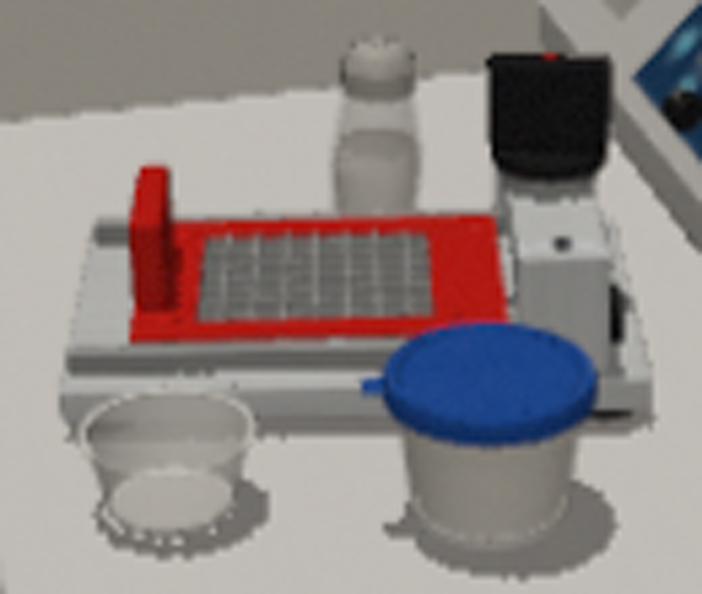

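```bash
python3 - <<'E'
from h import *
im=cv2.imread('pics/top0.png'); hsv=cv2.cvtColor(im,cv2.COLOR_BGR2HSV)
c=lambda x,y:(180+x/4.6-.5+.5/4.6,160+y/4.6-.5+.5/4.6)
pts={k:onz('top',*c(*p),z) for k,p,z in [('bLF',(199,137),74),('bLB',(209,65),74),('bRB',(521,117),74),('bRF',(495,200),74),('s1',(211,98),74),('s2',(487,164),74),('pin',(341,116),127.5),('fl',(125,492),32),('fr',(410,560),32),('shk',(62,208),90),('blue',(613,268),59),('sauce',(532,498),33)]}
for k,v in pts.items(): print(k,v.round(1))
sd=lambda x,y:(205+x/5.4-.4,180+y/5.4-.4)
print('pin side',onz('side',*sd(551,57),127.5).round(1))
# triangulate
o1,d1=ray('top',*c(341,116)); o2,d2=ray('side',*sd(551,57))
A=np.stack([d1,-d2],1); s=np.linalg.lstsq(A,o2-o1,rcond=None)[0]; print('tri',(o1+d1*s[0]).round(1),(o2+d2*s[1]).round(1))
# red mask cassette sides
m=((hsv[...,0]<8)|(hsv[...,0]>172))&(hsv[...,1]>140)&(hsv[...,2]>60)
m=m.astype(np.uint8)*255
sub=np.zeros_like(m); sub[185:275,205:290]=m[185:275,205:290]
v,u=np.nonzero(sub)
L=[];R=[]
for r in range(202,252,1):
    cc=np.nonzero(sub[r])[0]
    if len(cc): L.append(onz('top',cc.min()-.5,r,34)[:2]);R.append(onz('top',cc.max()+.5,r,34)[:2])
for n,P in(('L',L),('R',R)):
    P=np.array(P); f=cv2.fitLine(P.astype(np.float32),cv2.DIST_HUBER,0,.01,.01).ravel(); f=f*np.sign(f[0]) if 0 else f
    print(n,'dir',np.arctan2(f[1],f[0]),'pt',f[2:])
crop(np.clip(im.astype(int)*3,0,255).astype(np.uint8),235,165,280,205,14,'pics/knob.png')
s=cv2.imread('pics/side0.png');crop(np.clip(s.astype(int)*3,0,255).astype(np.uint8),285,180,330,225,14,'pics/knobs.png')
E
```

```text
bLF [616.8 -60.2  74. ]
bLB [651.2 -64.   74. ]
bRB [ 629.  -211.9   74. ]
bRF [ 589.4 -200.3   74. ]
s1 [635.5 -65.3  74. ]
s2 [ 606.4 -196.2   74. ]
pin [ 620.4 -131.   127.5]
fl [447.5 -22.6  32. ]
fr [ 416.9 -162.2   32. ]
shk [ 5.806e+02 -3.000e-01  9.000e+01]
blue [ 559.3 -257.3   59. ]
sauce [ 448. -221.   33.]
pin side [ 620.  -135.8  127.5]
tri [ 620.6 -130.9  125.5] [ 621.5 -131.1  125.6]
L dir -0.23064518 pt [537.1484   -58.441227]
R dir -0.21860719 pt [ 536.6747  -165.80434]
```

View pics/knob.png

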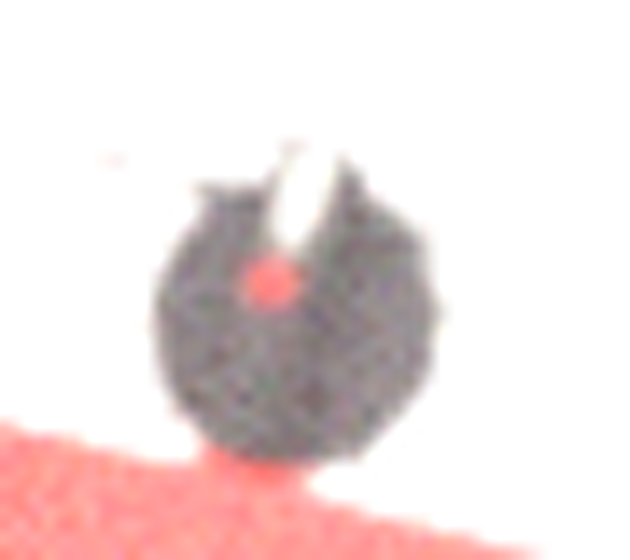

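View pics/knobs.png

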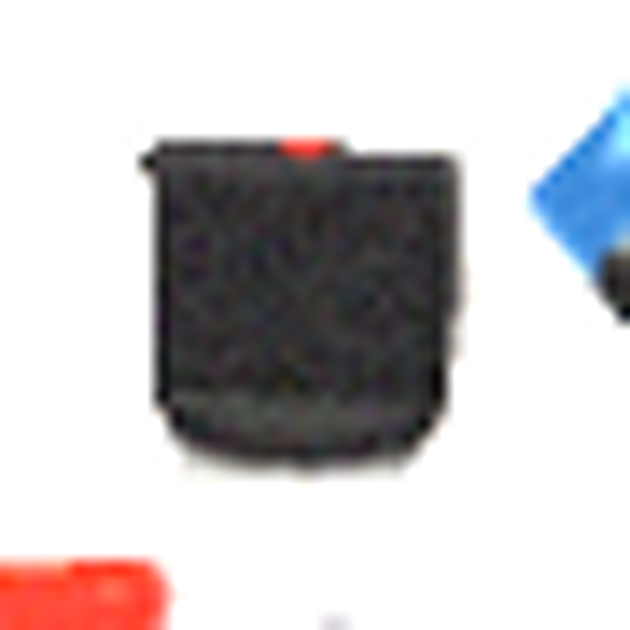

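```bash
python3 - <<'E'
from h import *
T=np.mean([get_image('top').astype(float) for _ in range(6)],0)
S=np.mean([get_image('side').astype(float) for _ in range(6)],0)
np.save('T.npy',T);np.save('S.npy',S)
def g(x,k):return np.clip(255*(x/255)**k*1.0,0,255).astype(np.uint8)
crop(np.clip(T*5-60,0,255).astype(np.uint8),235,165,280,205,14,'pics/knob2.png')
crop(g(S,.45),285,180,330,225,14,'pics/knobs2.png')
E
```

```text
(no output)
```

View pics/knob2.png

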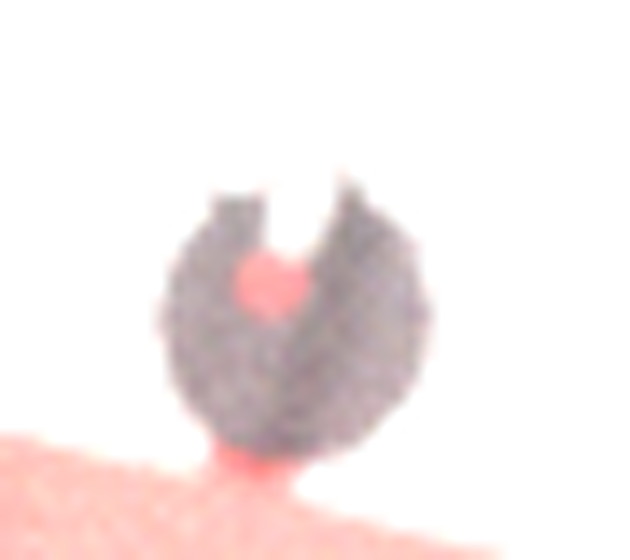

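View pics/knobs2.png

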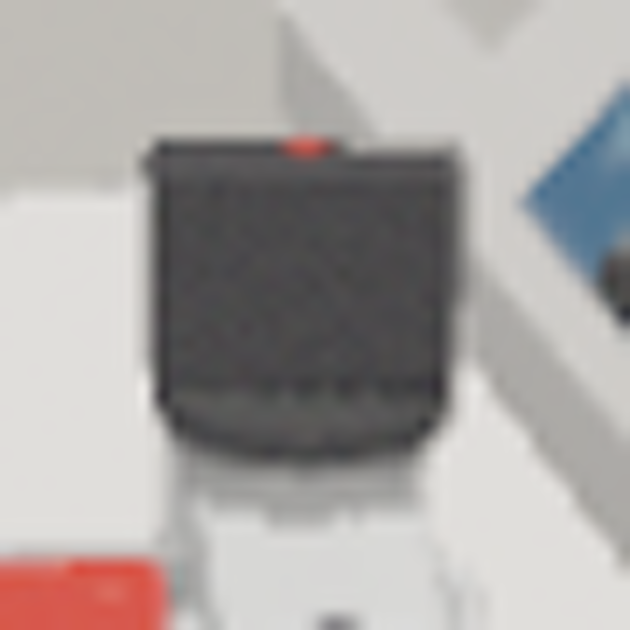

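```bash
python3 - <<'E'
from h import *
from scipy.spatial.transform import Rotation as Ro
o=ctrl.get_obs(); R=Ro.from_rotvec(o['orientation']).as_matrix(); print(o['ee_pos'],R.round(3),'jaw yaw',np.arctan2(R[1,1],R[0,1]))
c=lambda x,y:(180+x/4.6-.4,160+y/4.6-.4)
O=np.array([542.6,-113.2]);ex=np.array([np.cos(.225),-np.sin(.225)]);ey=np.array([-ex[1],ex[0]])
for k,p,z in [('tabL',(208,458),72),('tabR',(325,490),72),('casFL',(168,450),34),('casFR',(380,497),34)]:
    q=onz('top',*c(*p),z)[:2]-O; print(k,q@ex,q@ey)
sd=lambda x,y:(205+x/5.4-.4,180+y/5.4-.4)
for k,p,z in [('casFR side',(132,340),34),('tab top fr',(136,168),72)]:
    q=onz('side',*sd(*p),z)[:2]-O; print(k,q@ex,q@ey)
# stripe: dark bar edge and stripe pixel centroid dirs
T=np.load('T.npy'); G=T.mean(2)
k=G[165:205,235:280]; np.set_printoptions(linewidth=220); print(k[8:34,8:34].astype(int))
E
```

```text
[260.42148961 568.15443891 222.68723295] [[-0.     0.417  0.909]
 [ 0.     0.909 -0.417]
 [-1.     0.    -0.   ]] jaw yaw 1.1409858568598494
tabL -84.44291313861424 26.74415342441863
tabR -85.75595714117671 -29.94349989171122
casFL -88.04647977047618 51.57091908465577
casFR -85.37804257569137 -54.22469026571639
casFR side -85.88333861473761 -57.58582186752718
tab top fr -87.90953552787147 22.68410048245828
[[145 147 150 150 154 155 156 158 162 165 161 152 137 132 137 145 154 161 165 168 166 168 168 167 168 168]
 [136 142 147 147 145 144 143 146 152 155 148 127 102  93 101 111 123 141 156 165 167 168 167 168 167 167]
 [107 122 132 136 139 141 143 144 145 141 128 102  78  82  93  92  90 112 139 159 167 167 166 167 167 167]
 [ 82  88  97 103 114 126 133 135 135 131 115  88  77  93 103  89  70  84 121 147 160 164 166 166 165 166]
 [105  95  91  86  87  91  96  99 102 101  89  74  79 104 106  84  60  65  96 125 144 150 150 150 154 156]
 [140 133 126 116 101  84  69  62  64  66  61  63  87 108 103  76  55  54  76 104 118 121 121 120 123 129]
 [154 153 149 141 124  97  71  53  48  49  51  6
[... 1392 characters left out ...]
  42  43  42  44  46  46  47  47  50  57  77 110 140 157]
 [138 135 118  89  62  50  46  48  48  45  46  44  43  43  43  44  48  47  50  49  52  70 101 132 153 161]
 [128 126 118 100  76  57  49  46  46  46  45  44  41  41  44  46  47  49  48  54  67  96 128 149 160 164]
 [130 130 127 117 100  79  58  47  47  46  44  42  43  43  45  46  47  50  51  68  94 126 148 160 163 165]
 [116 121 124 124 117  98  71  52  45  44  43  41  40  42  44  49  49  53  63  93 125 148 160 163 164 166]
 [ 96 101 104 108 109  98  79  61  52  47  43  43  43  45  50  55  59  66  85 114 141 155 159 162 164 165]
 [ 89  91  89  92  92  90  84  76  67  59  53  54  57  60  72  84  93 101 109 125 135 142 147 152 156 159]]
```

The stand's yaw is -0.225 and its origin is at about (542.6,-113.2). The tab's front face is at about x=-85.5 in the stand frame, so the cassette is about 30 mm short of home. The knob axis is at about (620.6,-131), and its bar's yaw is about -0.25. First I move above the area in front of the tab, with the fingers shut.

Request:
move_arm(
  rows=[
    [15,-55,0,0.02,1],
    [30,-110,0,0.04,1],
    [45,-165,0,0.06,1],
    [60,-220,0,0.08,1],
    [75,-280,0,0.1,1],
    [90,-340,0,0.12,1],
    [105,-400,0,0.14,1],
    [120,-460,0,0.16,1],
    [135,-520,0,0.18,1],
    [150,-580,0,0.2,1],
    [168,-656,0,0.205,1],
    [168,-656,0,0.205,1],
  ],
)

```text
t: 2.2
ee_pos: [429.1, -90.9, 223.0]
orientation: [0.179, 1.562, -0.18]
ft_force: [-0.2, 0.5, 0.5]
width: 0.7
```

Request:
move_arm(
  rows=[
    [1,3,-60,0,1],
    [1,3,-115,0,1],
    [1,3,-150,0,1],
    [1,3,-170,0,1],
    [1,3,-171,0,1],
  ],
)

```text
t: 2.82
ee_pos: [429.0, -86.9, 50.9]
orientation: [0.179, 1.565, -0.179]
ft_force: [0.4, 0.3, 0.5]
width: 0.1
```

```bash
python3 - <<'E'
from h import *
crop(get_image('top'),180,160,340,290,4.6,'pics/top1.png')
crop(get_image('side'),185,140,335,270,5,'pics/side1.png')
o=ctrl.get_obs();print(o['ee_pos'],o['ft_force'],o['moment'])
E
```

```text
[430.29374238 -87.45410972  52.38072944] [ 0.76772145 -0.06847312  1.30871012] [ 0.02736081  0.00796899 -0.00673153]
```

View pics/side1.png

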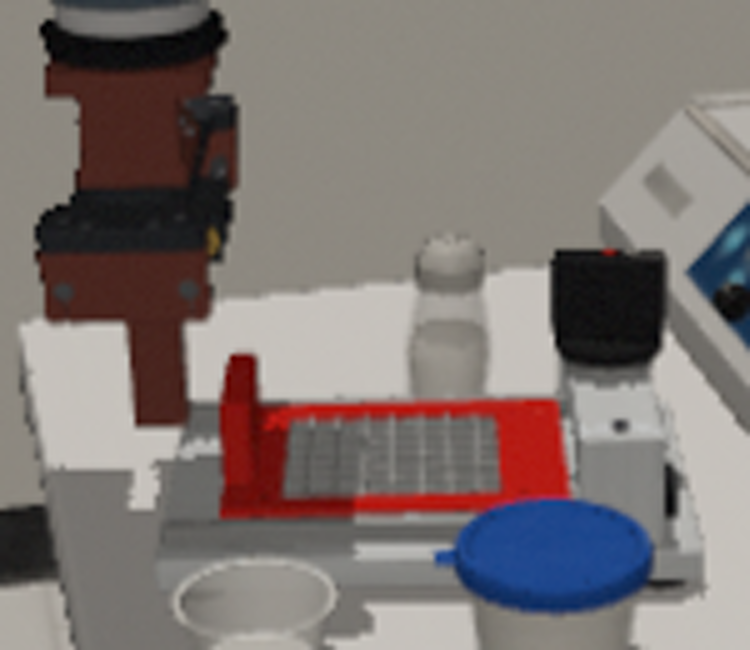

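View pics/top1.png

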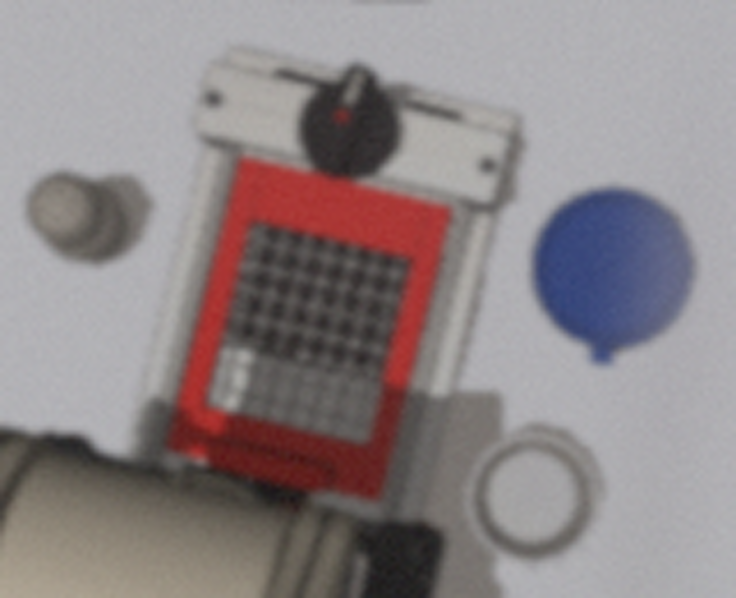

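The fingers sit squarely in front of the tab with a gap of about 15–20 mm, and nothing is disturbed. Now I push gently along the bed.

Request:
move_arm(
  rows=[
    [5,-1,0,0,1],
    [9.8,-2.2,0,0,1],
    [13.6,-3.1,0,0,1],
    [17.5,-4,0,0,1],
    [20.5,-4.7,0,0,1],
    [23.4,-5.4,0,0,1],
    [26.3,-6,0,0,1],
    [29.2,-6.7,0,0,1],
    [32.2,-7.4,0,0,1],
    [35.1,-8,0,0,1],
    [38,-8.7,0,0,1],
    [39,-8.9,0,0,1],
  ],
)

```text
t: 4.42
ee_pos: [469.4, -96.4, 52.4]
orientation: [0.179, 1.562, -0.18]
ft_force: [-1.8, 0.3, 2.4]
width: 0.6
```

Request:
move_arm(
  rows=[
    [1.5,-0.3,0,0,1],
    [3,-0.7,0,0,1],
    [4.4,-1,0,0,1],
    [5.5,-1.3,0,0,1],
    [6.3,-1.4,0,0,1],
    [7,-1.6,0,0,1],
    [7,-1.6,0,0,1],
  ],
)

```text
t: 5.3
ee_pos: [476.6, -98.0, 52.4]
orientation: [0.179, 1.562, -0.18]
ft_force: [-1.8, 0.1, -0.2]
width: 0.2
```

```bash
python3 - <<'E'
from h import *
crop(get_image('side'),185,140,335,270,5,'pics/side2.png')
o=ctrl.get_obs();print(o['ee_pos'],o['ft_force'],o['moment'])
E
```

```text
[476.62185462 -98.02472867  52.41516141] [-0.48302171  1.19813826 -0.13825578] [ 0.08399979  0.1541946  -0.00325368]
```

View pics/side2.png

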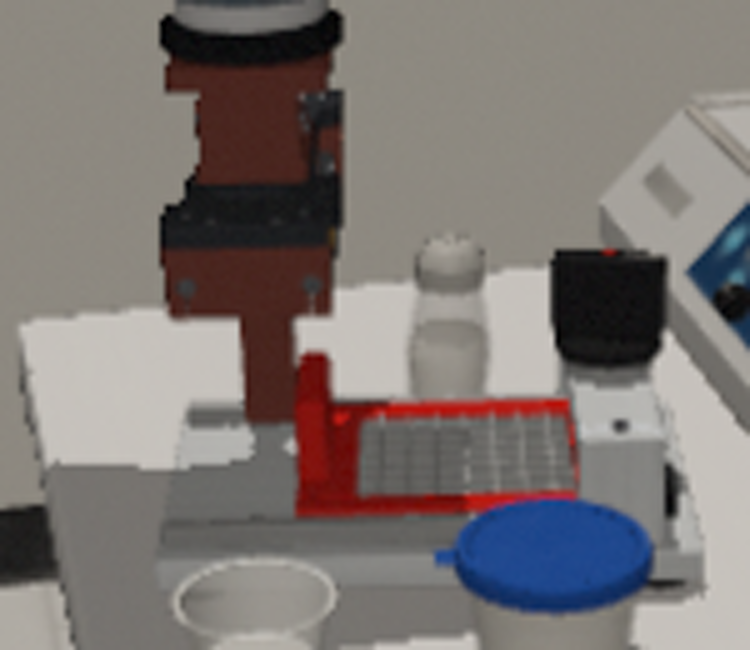

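Request:
move_arm(
  rows=[
    [0.7,-0.2,0,0,1],
    [1.4,-0.3,0,0,1],
    [2,-0.4,0,0,1],
    [2,-0.4,0,0,1],
  ],
)

```text
t: 5.85
ee_pos: [477.8, -98.3, 52.3]
orientation: [0.179, 1.564, -0.18]
ft_force: [-5.3, 0.4, 4.2]
width: 0.1
```

Request:
move_arm(
  rows=[
    [0.7,-0.2,0,0,1],
    [1.4,-0.3,0,0,1],
    [1.4,-0.3,0,0,1],
  ],
)

```text
t: 6.22
ee_pos: [477.8, -98.3, 52.2]
orientation: [0.179, 1.566, -0.179]
ft_force: [-6.8, 0.8, 6.1]
width: 0.6
```

Request:
move_arm(
  rows=[
    [0.9,-0.2,0,0,1],
    [1.8,-0.4,0,0,1],
    [1.8,-0.4,0,0,1],
  ],
)

```text
t: 6.6
ee_pos: [477.7, -98.2, 51.9]
orientation: [0.18, 1.57, -0.179]
ft_force: [-7.8, 1.5, 6.4]
width: 0.8
```

Request:
move_arm(
  rows=[
    [1.5,-0.3,0,0,1],
    [3,-0.7,0,0,1],
    [3,-0.7,0,0,1],
  ],
)

```text
t: 6.98
ee_pos: [477.7, -98.2, 51.6]
orientation: [0.181, 1.576, -0.179]
ft_force: [-11.3, 2.6, 9.1]
width: 0.5
```

It has come up solid: 11 N and no further travel. I'll back off, rise and check.

Request:
move_arm(
  rows=[
    [-3,0.7,0,0,1],
    [-10,2.2,0,0,1],
    [-20,4.5,0,0,1],
    [-20,4.5,60,0,1],
    [-20,4.5,120,0,0],
    [-30,45,140,0,-1],
    [-30,100,140,0,-1],
    [-30,150,140,0,-1],
    [-30,150,140,0,-1],
  ],
)

```text
t: 8.1
ee_pos: [447.3, 54.2, 191.7]
orientation: [0.177, 1.576, -0.175]
ft_force: [0.3, 0.1, -0.4]
width: 47.4
```

```bash
python3 - <<'E'
from h import *
T=get_image('top');S=get_image('side')
crop(T,180,160,340,290,4.6,'pics/top3.png')
crop(S,205,180,335,290,5.4,'pics/side3.png')
o=ctrl.get_obs();print(o['ee_pos'],o['ft_force'],o['moment'],o['qpos'])
E
```

```text
[447.31554998  51.93200522 191.51041525] [-0.15371286 -0.81508793 -0.23970509] [ 0.02158823  0.02941722 -0.00988129] [ 0.08673577  0.21704903  2.0216324   0.00442879  0.91532892 -1.26017034]
```

View pics/top3.png

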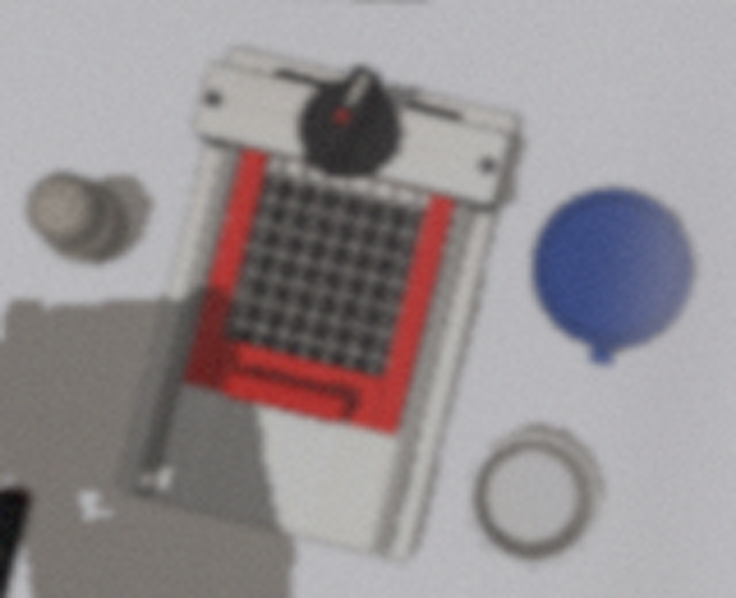

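View pics/side3.png

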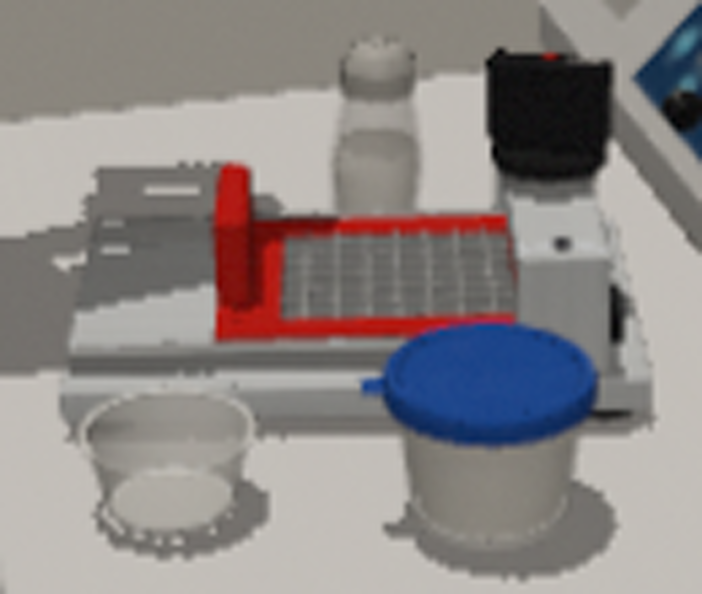

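```bash
python3 - <<'E'
from h import *
def stripe(T):
    G=T.astype(float).mean(2); P=[];W=[]
    for r in range(177,185):
        seg=G[r,242:253] ; 
        # local peak
        w=np.clip(seg-60,0,None); k=2+np.argmax(seg[2:-2]); 
        lo,hi=max(0,k-2),min(len(seg),k+3); ww=np.clip(seg[lo:hi]-seg[lo:hi].min(),0,None)
        P.append(onz('top',242+(np.arange(lo,hi)*ww).sum()/ww.sum(),r,126)[:2])
    P=np.array(P); f=cv2.fitLine(P.astype(np.float32),cv2.DIST_HUBER,0,.01,.01).ravel()
    return np.arctan2(f[1]*np.sign(f[0]),abs(f[0])),P.round(1).tolist()
import cv2
print(stripe(cv2.imread('pics/top0.png')))
print(stripe(np.load('T.npy')))
Ts=[get_image('top') for _ in range(4)]
A=np.mean([t.astype(float) for t in Ts],0); np.save('A.npy',A)
print(stripe(A))
T1=A
print(A.mean(2)[173:200,243:262].astype(int))
S=get_image('side').astype(float)
crop(np.clip(A*5-60,0,255).astype(np.uint8),235,165,280,205,14,'pics/knob3.png')
crop((255*(S/255)**.45).astype(np.uint8),285,180,330,225,14,'pics/knobs3.png')
print(ctrl.get_obs()['ee_pos'])
E
```

```text
(np.float32(-0.07814672), [[636.6, -122.8], [634.3, -108.8], [632.2, -109.2], [630.1, -109.4], [628.1, -109.4], [626.0, -109.4], [624.0, -109.4], [621.9, -109.3]])
(np.float32(-0.95618397), [[636.6, -124.5], [634.3, -108.8], [632.2, -109.2], [630.1, -109.5], [628.1, -109.4], [626.0, -109.4], [624.0, -109.4], [621.9, -109.3]])
(np.float32(-0.96131176), [[636.6, -124.7], [634.3, -108.7], [632.2, -109.2], [630.1, -109.5], [628.1, -109.5], [626.0, -109.4], [624.0, -109.4], [621.9, -109.2]])
[[160 162 164 166 168 171 173 174 177 180 181 181 180 174 167 165 169 175
  180]
 [149 155 161 161 161 157 157 160 166 170 172 172 170 155 132 122 134 151
  166]
 [119 134 147 150 154 156 158 158 159 157 155 154 149 129  98  88  98 113
  133]
 [ 90  97 107 114 124 137 146 150 149 147 142 135 121 100  86  96  98  91
  100]
 [114 105  99  95  94 100 105 109 112 114 109  97  84  78  93 113 110  85
   76]
 [152 144 138 129 112  91  75  67  70  73  69  63  63  79 105 118 103  76
   63]
 [170 168 164 155 138 108  77  57  55  54  54  54  65  91 113 113  88  63
   54]
 [173 173 168 156 132  99  69  55  53  52
[... 920 characters left out ...]
 53
   53]
 [168 158 129  86  57  53  50  52  52  50  48  45  45  48  51  51  52  52
   54]
 [149 145 123  88  58  52  50  51  51  48  46  44  45  47  50  53  54  53
   52]
 [133 130 112  86  59  52  52  49  49  47  44  44  46  48  51  52  53  54
   55]
 [147 142 123  96  74  63  56  51  50  44  46  46  50  51  52  53  51  53
   57]
 [158 156 136 113 102  97  79  62  50  46  43  48  51  52  52  55  53  56
   70]
 [148 151 134 122 127 133 116  89  67  60  59  57  59  60  61  62  62  70
   91]
 [120 129 126 119 132 141 136 117 102 100 101  96  91  92 102 105 103 100
  106]
 [ 91 109 111 104 106 120 126 121 121 129 135 134 124 129 144 149 145 131
  123]]
[447.67573188  50.76976456 191.50274426]
```

View pics/knob3.png

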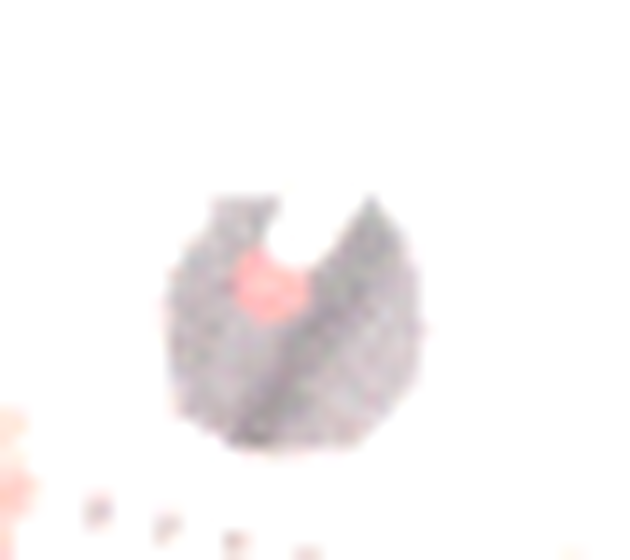

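View pics/knobs3.png

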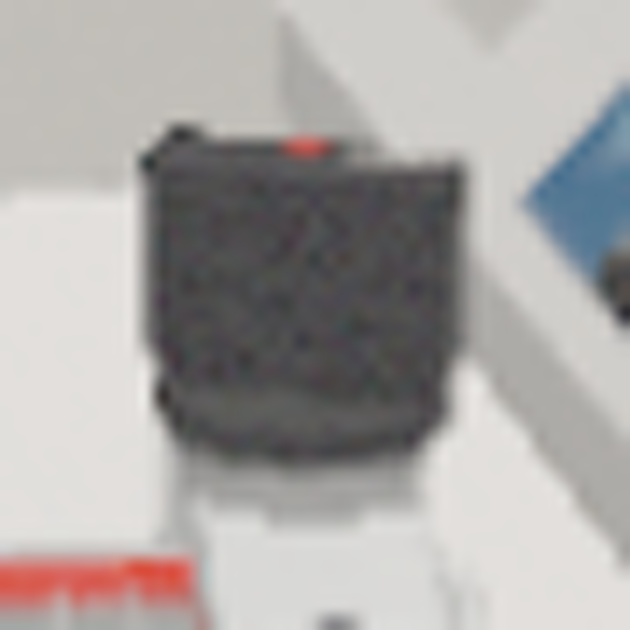

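The cassette's front edge is now well in, and nothing else has moved. The knob itself is creeping clockwise: the bar's yaw was about -0.27 and is now about -0.5. I'll allow for that and move above it with the jaws open.

Request:
move_arm(
  rows=[
    [35,-37,0,-0.07,-1],
    [70,-74,0,-0.14,-1],
    [105,-111,0,-0.2,-1],
    [140,-148,-10,-0.27,-1],
    [172.5,-182,-30,-0.32,-1],
    [172.5,-182,-40,-0.32,-1],
    [172.5,-182,-40,-0.32,-1],
  ],
)

```text
t: 9.32
ee_pos: [618.4, -131.3, 150.0]
orientation: [0.435, 1.544, -0.43]
ft_force: [-0.8, -0.6, 0.1]
width: 88.1
```

```bash
python3 - <<'E'
from h import *
T=get_image('top');S=get_image('side')
crop(T,180,120,340,250,4.6,'pics/top4.png')
crop(S,225,120,365,240,5,'pics/side4.png')
o=ctrl.get_obs();print(o['ee_pos'],o['ft_force'],o['moment'],o['qpos'],o['width'],o['t'])
E
```

```text
[ 619.26137323 -130.66249126  151.66469818] [0.40053912 0.36433914 0.35336706] [-0.0096494  -0.01039993  0.00349029] [-0.22866318  0.52346039  1.65031626  0.00470182  0.98125497 -1.25244898] 87.4296105118896 9.425
```

View pics/top4.png

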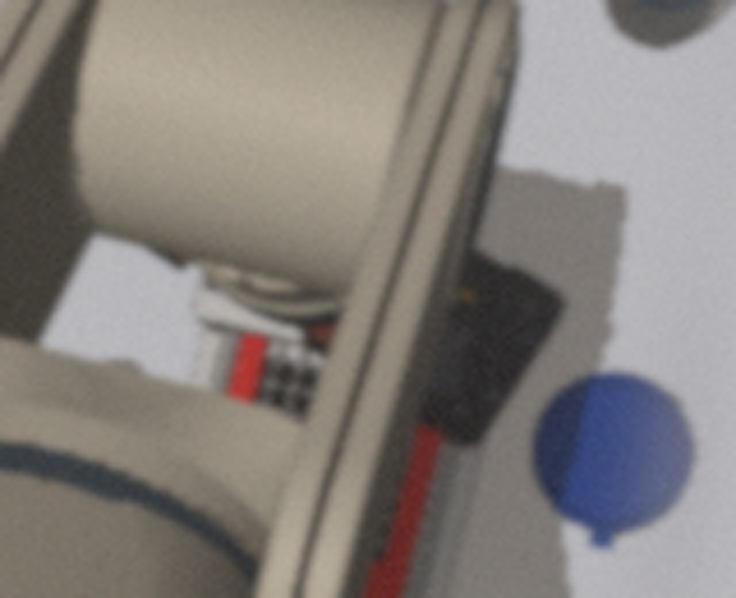

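View pics/side4.png

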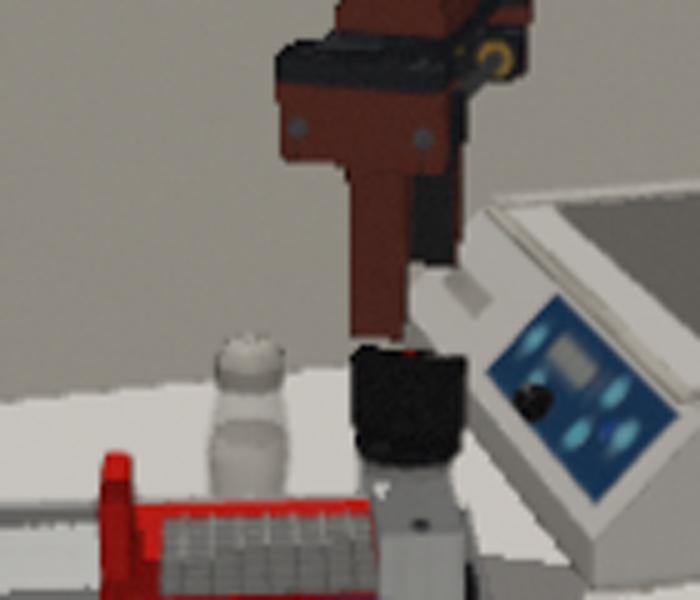

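The near finger and the far finger straddle the knob. I'll descend over the bar, then close.

Request:
move_arm(
  rows=[
    [1,0,-30,0,-1],
    [1,0,-55,0,-1],
    [1,0,-55,0,-1],
    [1,0,-55,0,0.2],
  ],
)

```text
t: 9.93
ee_pos: [620.8, -130.3, 98.1]
orientation: [0.434, 1.54, -0.428]
ft_force: [-0.5, -0.3, 0.6]
width: 80.9
```

Request:
move_arm(
  rows=[
    [0,0,0,0,1],
    [0,0,0,0,1],
    [0,0,0,0,1],
    [0,0,0,0,1],
    [0,0,0,0,1],
  ],
)

```text
t: 10.55
ee_pos: [620.8, -130.3, 98.1]
orientation: [0.434, 1.54, -0.428]
ft_force: [-0.0, 0.7, 0.2]
width: 31.2
```

```bash
python3 - <<'E'
from h import *
S=get_image('side')
crop(S,225,120,365,240,5,'pics/side5.png')
for i in range(4):
    get_image('side');o=ctrl.get_obs();print(o['ee_pos'],o['ft_force'],o['moment'],o['qpos'][[0,5]],o['width'],o['t'])
E
```

```text
[ 620.77413059 -130.32948099   98.06818382] [ 0.30227266 -0.44215374  0.42119172] [-0.00078759 -0.03765617 -0.0415667 ] [-0.22763253 -1.25271029] 23.06209818660434 10.65
[ 620.7846784  -130.31418292   98.07140836] [-0.7592288   0.6470741   0.25480367] [-0.08858526 -0.00204414  0.007805  ] [-0.22760667 -1.2526803 ] 19.081486816933754 10.7
[ 620.81886128 -130.30253737   98.07287094] [ 1.3239175   1.8546857  -0.60924897] [ 0.28267498 -0.32721328 -0.04934035] [-0.22760163 -1.25270315] 15.417197821244697 10.75
[ 621.22038183 -129.81808924   98.12187474] [0.79768763 0.66438421 0.23330657] [ 0.08836122 -0.07173987 -0.08957334] [-0.2272168  -1.25264033] 13.784871126957166 10.8
```

View pics/side5.png

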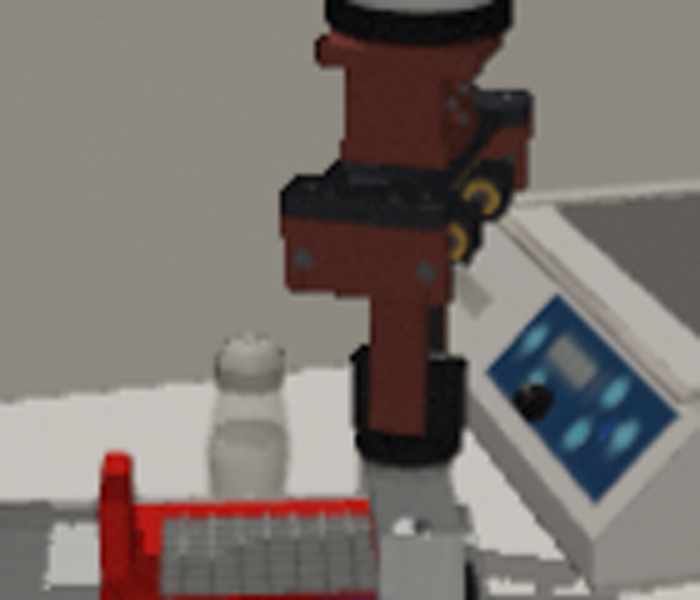

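The bar is gripped at 14 mm. I'll turn it clockwise in small steps and read the torque each time.

Request:
move_arm(
  rows=[
    [0,0,0,-0.05,1],
    [0,0,0,-0.1,1],
    [0,0,0,-0.15,1],
  ],
)

```text
t: 11.18
ee_pos: [621.2, -129.9, 98.1]
orientation: [0.553, 1.512, -0.545]
ft_force: [-0.1, 0.9, -0.9]
width: 14.1
```

```bash
cat > st.py <<'E'
from h import *
o=ctrl.get_obs();q=o['qpos'];print('t',o['t'],'yaw',round(q[0]-q[5],3),'f',o['ft_force'].round(1),'m',o['moment'].round(3),'jt5',round(o['joint_torque'][5],3),'q6',q[5].round(2),'xyz',o['ee_pos'].round(1),'w',round(o['width'],1))
E
python3 st.py
```

```text
t 11.175 yaw 0.875 f [-0.1  0.9 -0.9] m [-0.01  -0.018  0.112] jt5 -0.376 q6 -1.1 xyz [ 621.2 -129.9   98.1] w 14.1
```

Request:
move_arm(
  rows=[
    [0,0,0,-0.05,1],
    [0,0,0,-0.1,1],
    [0,0,0,-0.15,1],
  ],
)

```text
t: 11.55
ee_pos: [621.1, -129.9, 98.1]
orientation: [0.671, 1.477, -0.662]
ft_force: [-0.2, 1.0, 0.6]
width: 13.7
```

```bash
python3 st.py
```

```text
t 11.55 yaw 0.725 f [-0.2  1.   0.6] m [-0.065  0.087  0.131] jt5 -0.376 q6 -0.95 xyz [ 621.1 -129.9   98.1] w 13.7
```

Request:
move_arm(
  rows=[
    [0,0,0,-0.05,1],
    [0,0,0,-0.1,1],
    [0,0,0,-0.15,1],
  ],
)

```text
t: 11.92
ee_pos: [621.1, -129.9, 98.1]
orientation: [0.788, 1.436, -0.778]
ft_force: [-0.3, 0.2, 0.1]
width: 14.4
```

```bash
python3 st.py
```

```text
t 11.925 yaw 0.575 f [-0.3  0.2  0.1] m [-0.038  0.056  0.137] jt5 -0.376 q6 -0.8 xyz [ 621.1 -129.9   98.1] w 14.4
```

Request:
move_arm(
  rows=[
    [0,0,0,-0.05,1],
    [0,0,0,-0.1,1],
  ],
)

```text
t: 12.18
ee_pos: [621.0, -129.9, 98.1]
orientation: [0.866, 1.405, -0.855]
ft_force: [-0.4, 1.1, 1.1]
width: 13.6
```

```bash
python3 st.py
```

```text
t 12.175 yaw 0.474 f [-0.4  1.1  1.1] m [-0.043  0.084  0.168] jt5 -0.372 q6 -0.7 xyz [ 621.  -129.9   98.1] w 13.6
```

Request:
move_arm(
  rows=[
    [0,0,0,-0.05,1],
    [0,0,0,-0.1,1],
    [0,0,0,-0.15,1],
  ],
)

```text
t: 12.55
ee_pos: [621.0, -130.0, 98.1]
orientation: [0.981, 1.352, -0.969]
ft_force: [0.4, -0.0, 0.6]
width: 13.8
```

```bash
python3 st.py
```

```text
t 12.55 yaw 0.324 f [ 0.4 -0.   0.6] m [0.009 0.092 0.209] jt5 -0.378 q6 -0.55 xyz [ 621.  -130.    98.1] w 13.8
```

Request:
move_arm(
  rows=[
    [0,0,0,-0.05,1],
    [0,0,0,-0.1,1],
    [0,0,0,-0.15,1],
  ],
)

```text
t: 12.92
ee_pos: [620.9, -129.9, 98.1]
orientation: [1.095, 1.292, -1.083]
ft_force: [-0.2, -0.7, -0.1]
width: 13.7
```

```bash
python3 st.py
```

```text
t 12.925 yaw 0.173 f [-0.2 -0.7 -0.1] m [-0.053  0.095  0.18 ] jt5 -0.379 q6 -0.4 xyz [ 620.9 -129.9   98.1] w 13.7
```

Request:
move_arm(
  rows=[
    [0,0,0,-0.05,1],
    [0,0,0,-0.1,1],
    [0,0,0,-0.15,1],
  ],
)

```text
t: 13.3
ee_pos: [620.9, -130.0, 98.1]
orientation: [1.208, 1.224, -1.194]
ft_force: [0.5, 0.2, 0.5]
width: 13.9
```

```bash
python3 st.py
```

```text
t 13.3 yaw 0.023 f [0.5 0.2 0.5] m [-0.005  0.122  0.179] jt5 -0.38 q6 -0.25 xyz [ 620.9 -130.    98.1] w 13.9
```

Request:
move_arm(
  rows=[
    [0,0,0,-0.05,1],
    [0,0,0,-0.1,1],
    [0,0,0,-0.15,1],
  ],
)

```text
t: 13.68
ee_pos: [620.8, -130.0, 98.1]
orientation: [1.319, 1.149, -1.305]
ft_force: [0.4, -0.8, -0.1]
width: 14.1
```

```bash
python3 st.py
```

```text
t 13.675 yaw -0.129 f [ 0.4 -0.8 -0.1] m [0.021 0.126 0.164] jt5 -0.381 q6 -0.1 xyz [ 620.8 -130.    98.1] w 14.1
```

Request:
move_arm(
  rows=[
    [0,0,0,-0.05,1],
    [0,0,0,-0.1,1],
    [0,0,0,-0.15,1],
  ],
)

```text
t: 14.05
ee_pos: [620.7, -129.9, 98.1]
orientation: [1.429, 1.066, -1.413]
ft_force: [0.1, 0.1, 0.3]
width: 13.7
```

```bash
python3 st.py
```

```text
t 14.05 yaw -0.28 f [0.1 0.1 0.3] m [-0.009  0.087  0.156] jt5 -0.382 q6 0.05 xyz [ 620.7 -129.9   98.1] w 13.7
```

Request:
move_arm(
  rows=[
    [0,0,0,-0.05,1],
    [0,0,0,-0.1,1],
    [0,0,0,-0.15,1],
  ],
)

```text
t: 14.42
ee_pos: [620.7, -129.9, 98.1]
orientation: [1.536, 0.975, -1.52]
ft_force: [0.7, -0.6, 0.9]
width: 14.0
```

```bash
python3 st.py
```

```text
t 14.425 yaw -0.431 f [ 0.7 -0.6  0.9] m [0.038 0.097 0.183] jt5 -0.383 q6 0.2 xyz [ 620.7 -129.9   98.1] w 14.0
```

Request:
move_arm(
  rows=[
    [0,0,0,-0.05,1],
    [0,0,0,-0.1,1],
    [0,0,0,-0.15,1],
  ],
)

```text
t: 14.8
ee_pos: [620.6, -129.9, 98.1]
orientation: [1.641, 0.875, -1.623]
ft_force: [0.8, -0.2, 0.5]
width: 14.2
```

```bash
python3 st.py
```

```text
t 14.8 yaw -0.583 f [ 0.8 -0.2  0.5] m [0.059 0.065 0.159] jt5 -0.384 q6 0.35 xyz [ 620.6 -129.9   98.1] w 14.2
```

Request:
move_arm(
  rows=[
    [0,0,0,-0.05,1],
    [0,0,0,-0.1,1],
  ],
)

```text
t: 15.05
ee_pos: [620.6, -129.8, 98.1]
orientation: [1.71, 0.804, -1.692]
ft_force: [-0.6, -0.8, 1.0]
width: 13.9
```

```bash
python3 st.py
```

```text
t 15.05 yaw -0.684 f [-0.6 -0.8  1. ] m [0.082 0.129 0.149] jt5 -0.379 q6 0.45 xyz [ 620.6 -129.8   98.1] w 13.9
```

Request:
move_arm(
  rows=[
    [0,0,0,-0.05,1],
    [0,0,0,-0.1,1],
  ],
)

```text
t: 15.3
ee_pos: [620.6, -129.8, 98.1]
orientation: [1.777, 0.728, -1.758]
ft_force: [-0.2, 0.1, 0.1]
width: 13.6
```

```bash
python3 st.py
```

```text
t 15.3 yaw -0.786 f [-0.2  0.1  0.1] m [0.089 0.136 0.143] jt5 -0.371 q6 0.56 xyz [ 620.6 -129.8   98.1] w 13.6
```

Request:
move_arm(
  rows=[
    [0,0,0,-0.05,1],
    [0,0,0,-0.1,1],
  ],
)

```text
t: 15.55
ee_pos: [620.6, -129.8, 98.1]
orientation: [1.843, 0.648, -1.824]
ft_force: [-0.1, 0.7, -0.3]
width: 13.9
```

```bash
python3 st.py
```

```text
t 15.55 yaw -0.888 f [-0.1  0.7 -0.3] m [0.112 0.078 0.18 ] jt5 -0.353 q6 0.66 xyz [ 620.6 -129.8   98.1] w 13.9
```

Request:
move_arm(
  rows=[
    [0,0,0,-0.05,1],
    [0,0,0,-0.1,1],
  ],
)

```text
t: 15.8
ee_pos: [620.5, -129.7, 98.1]
orientation: [1.907, 0.564, -1.887]
ft_force: [-0.3, 0.1, -0.4]
width: 13.9
```

```bash
python3 st.py
```

```text
t 15.8 yaw -0.989 f [-0.3  0.1 -0.4] m [0.067 0.117 0.199] jt5 -0.336 q6 0.76 xyz [ 620.5 -129.7   98.1] w 13.9
```

Request:
move_arm(
  rows=[
    [0,0,0,-0.05,1],
    [0,0,0,-0.1,1],
  ],
)

```text
t: 16.05
ee_pos: [620.5, -129.7, 98.1]
orientation: [1.969, 0.476, -1.949]
ft_force: [0.1, 0.4, 1.1]
width: 13.8
```

```bash
python3 st.py
```

```text
t 16.05 yaw -1.091 f [0.1 0.4 1.1] m [0.092 0.057 0.381] jt5 -0.178 q6 0.86 xyz [ 620.5 -129.7   98.1] w 13.8
```

Torque has jumped to 0.38 N m, so the screw is seated. I'll turn it over the tooth in small steps.

Request:
move_arm(
  rows=[
    [0,0,0,-0.03,1],
    [0,0,0,-0.06,1],
  ],
)

```text
t: 16.3
ee_pos: [620.5, -129.7, 98.1]
orientation: [2.006, 0.421, -1.985]
ft_force: [0.2, 0.6, 0.1]
width: 14.1
```

```bash
python3 st.py
```

```text
t 16.3 yaw -1.152 f [0.2 0.6 0.1] m [0.099 0.054 0.389] jt5 0.044 q6 0.92 xyz [ 620.5 -129.7   98.1] w 14.1
```

Request:
move_arm(
  rows=[
    [0,0,0,-0.03,1],
    [0,0,0,-0.05,1],
  ],
)

```text
t: 16.55
ee_pos: [620.5, -129.7, 98.1]
orientation: [2.037, 0.372, -2.016]
ft_force: [-0.3, 0.5, 0.4]
width: 13.5
```

```bash
python3 st.py
```

```text
t 16.55 yaw -1.204 f [-0.3  0.5  0.4] m [0.075 0.104 0.06 ] jt5 -0.121 q6 0.98 xyz [ 620.5 -129.7   98.1] w 13.5
```

Request:
move_arm(
  rows=[
    [0,0,0,-0.02,1],
    [0,0,0,-0.04,1],
    [0,0,0,-0.04,1],
  ],
)

```text
t: 16.92
ee_pos: [620.5, -129.6, 98.1]
orientation: [2.061, 0.334, -2.039]
ft_force: [1.2, 1.1, 0.1]
width: 14.0
```

```bash
python3 st.py; python3 -c "
from h import *
get_image('side')";python3 st.py
```

```text
t 16.925 yaw -1.245 f [1.2 1.1 0.1] m [ 0.102  0.104 -0.137] jt5 0.041 q6 1.02 xyz [ 620.5 -129.6   98.1] w 14.0
t 16.975 yaw -1.245 f [-0.5  0.2  0.4] m [ 0.099  0.062 -0.076] jt5 -0.031 q6 1.02 xyz [ 620.5 -129.7   98.1] w 14.1
```

The torque has passed through zero to slightly negative, so the first tooth is past. I'll open and lift clear.

Request:
move_arm(
  rows=[
    [0,0,0,0,-1],
    [0,0,0,0,-1],
    [0,0,0,0,-1],
    [0,0,0,0,-1],
    [0,0,0,0,-1],
    [0,0,30,0,-1],
    [0,0,80,0,-1],
    [0,0,110,0,-1],
    [-30,50,120,0,-1],
    [-60,110,120,0,-1],
    [-90,170,120,0,-1],
    [-90,170,120,0,-1],
  ],
)

```text
t: 18.48
ee_pos: [528.5, 42.9, 218.2]
orientation: [2.058, 0.338, -2.038]
ft_force: [0.1, 0.1, 0.7]
width: 87.8
```

```bash
python3 st.py; python3 - <<'E'
from h import *
T=get_image('top');S=get_image('side')
crop(T,180,160,340,290,4.6,'pics/top6.png')
crop(S,205,180,335,290,5.4,'pics/side6.png')
E
```

```text
t 18.475 yaw -1.244 f [0.1 0.1 0.7] m [-0.047  0.112  0.017] jt5 0.212 q6 1.3 xyz [528.5  42.9 218.2] w 87.8
```

View pics/top6.png

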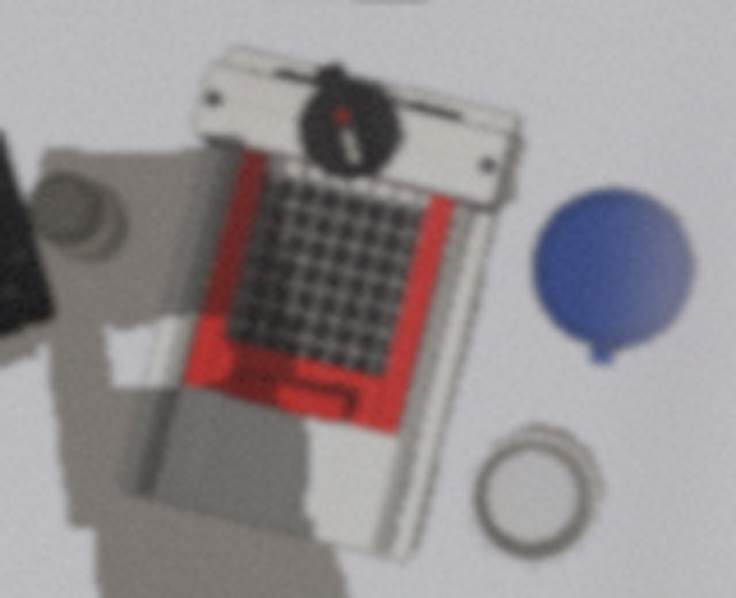

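View pics/side6.png

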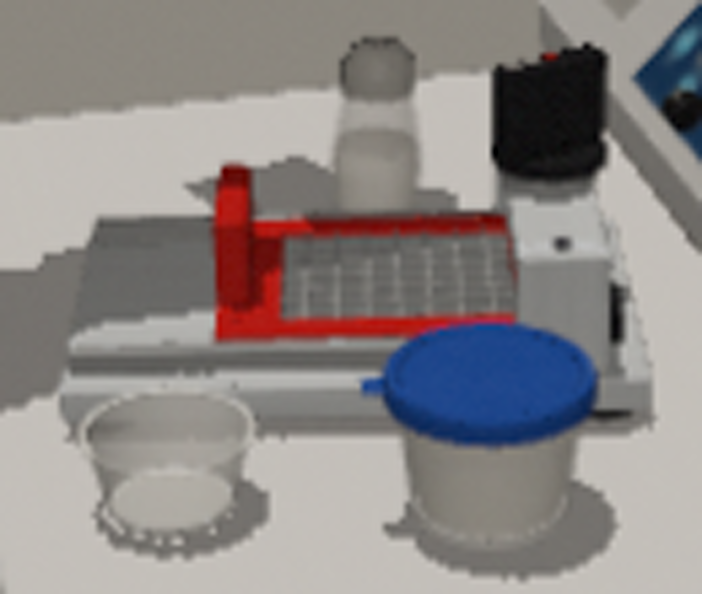

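```bash
python3 - <<'E'
from h import *
def ang(A):
    G=A.mean(2); hsv=cv2.cvtColor(A.astype(np.uint8),cv2.COLOR_BGR2HSV)
    # pin centroid by redness in the knob, stripe by brightness below it
    sub=A[180:190,248:262]; red=np.clip(sub[...,2]-sub[...,:2].max(2)-15,0,None)
    ys,xs=np.mgrid[180:190,248:262]; p=np.array([(xs*red).sum(),(ys*red).sum()])/red.sum()
    P=[]
    for r in range(187,195):
        seg=G[r,251:261]; w=np.clip(seg-seg.min()-8,0,None); P.append(onz('top',251+(np.arange(10)*w).sum()/w.sum(),r,126)[:2])
    f=cv2.fitLine(np.array(P,np.float32),cv2.DIST_HUBER,0,.01,.01).ravel(); s=-np.sign(f[0]); return round(float(np.arctan2(s*f[1],s*f[0])),3),onz('top',*p,127.5).round(1)
for k in range(3):
    A=np.mean([get_image('top').astype(float) for _ in range(6)],0); print(ctrl.get_obs()['t'],ang(A))
E
```

```text
18.875 (-2.886, array([ 620.7, -131.3,  127.5]))
19.175 (-2.88, array([ 620.7, -131.3,  127.5]))
19.475 (-2.896, array([ 620.6, -131.3,  127.5]))
```

The knob rests steadily at yaw -2.89. That is one 15° tooth past seating, which was at about -2.63, and it has not sprung back. The cassette is still home, so I'll hand in the job.

```bash
python3 -c "
from workcell import ctrl
print(ctrl.close_job())"
```

```text
the job is handed in; nothing more can be done
None
```

I pushed the cassette home, tightened the clamp knob to its first click, let go and handed the job in at about 19.5 s. The hand-in reports no verdict.

- **Cassette:** It moved about 30 mm and came up solid at 11 N, well under the 40 N limit. In the pictures it sits in the same place before and after clamping.
- **Knob:** Torque while turning was about 0.11–0.21 N m. It jumped to 0.39 N m at seating, then fell through zero to slightly negative, and I released it there. The bar then held steady at yaw -2.89, about 0.26 rad (one tooth) past seating, and it did not spring back.
- **Neighbours:** The salt shaker and both cups look unmoved in the last pictures, and the arm was clear of everything.

**What disagreed or went unchecked:**
- Before I gripped it, the knob crept about 0.2 rad clockwise on its own, although it is said to stay where it is left. I allowed for this when gripping.
- The cassette stopped about 1.5 mm short of where the camera placed home, which is within the calibration error, so I trusted the force reading.
- I could not measure the tell-tale's rise or the pad's pressure on the cassette. I inferred the click from the torque and the bar angle only.

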